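Fix the drive collar on the tube rotator's shaft

ROBOT

A 7-joint arm with a two-finger parallel gripper is mounted at the origin on the work surface. World frame = base frame: x ahead of the robot, y to its left, z up, the work surface at z = 0. Lengths are in m, angles in rad, forces in N, time in s.
With the tool pointing down it reaches from about 0.35 to 0.9 m from the base axis. Payload 8.1 kg.
Tool frame: the origin (TCP) lies at the very end of the fingers, on their centre line; the grasp point (between the pads) lies bot.grip_point_offset behind it (bot.grip_point_offset is the distance from the TCP to the grasp point, in m); z points along the fingers, y is the line along which they close (so a half turn about z gives the same grasp; the last joint's range is limited). The gripper opens to 85 mm and grips with 20 to 120 N. Pads are 22 mm wide; open, the fingers measure 114 mm over their backs; the gripper's body (76 mm by 85 mm) begins 54 mm behind the grasp point. The pads swing forward as they close: fully open they stand 13 mm farther back than shut.
Start: joints at [1.168, 0.434, 0.025, 1.573, -0.012, 1.134, -0.075], TCP at [0.185, -0.597, 0.231] pointing down, gripper open.
Joint ranges: [-2.62, 2.62], [-0.44, 2.09], [-1.27, 1.32], [0.08, 2.57], [-1.32, 4.46], [0.12, 2], [-2.74, 2.74]. Speed limits (rad/s): [2.22, 2.22, 3.01, 3.01, 3.14, 3.14, 3.14].

INTERFACE

Orientations are given as a unit quaternion [x, y, z, w].
In Python, from rig import sensors, imaging, bot gives the robot as it stands.
- The arm moves only by the tool move_arm, never from a script. Its arguments are lists of equal length, an entry for each row: "rotation": the turn, a rotation vector about the tool's x, y, z in rad, a list of three; "translation": the shift along the tool's x, y, z in cm, a list of three; "claw": the closure, from -1 (fully open) to 1 (shut), so that 0 is half open. A call has 1 to 5 rows; each row shifts and turns the commanded pose from where the row before left it, along the tool's axes as they then stand; what a row does not reach is not made up. A row lasts 1/8 s, in which the tool goes at most 62.5 mm and 10.7 degrees, less where a joint would pass 70% of its speed; a pose out of reach is approached as far as the arm can. A call is refused whole if a number of a shift passes 6.25 or a number of a turn 0.188, either way. A call with a gripper value outside its range is refused whole. The fingers move at their own pace and stop on an object; the grip force is fixed at half the most. Time passes only in rows, so rows that do not move let the fingers close. It gives the time, the measured TCP pose, the force, the opening and the grip force at its end, in the units of the state.
- sensors.get_state(): the state, without advancing time (a new reading comes with each control period).
- imaging.capture(name): name is "scene" or "top" or "wrist"; returns a dict with "image" (480x640x3 uint8, red, green, blue), "range_z" (480x640 float32, m along the optical axis (not along the pixel's ray), 0 where there is no reading), "mtx" (3x3 intrinsics, pixels), "R" (3x3) and "t" (3): a world point X has camera coordinates R X + t; the wrist camera has in their place "mount" (4x4, takes a point from camera to tool coordinates, whose origin is the TCP and whose axes are the flange's). Camera axes: x right, y down, z forward; pixel columns grow to the right and rows downward; lengths in m; the calibration is good to about 2 mm. A picture is of the moment at which its call begins: read the wrist's pose just before it.
- bot.hand_in(): hands the job in; it is judged then, once.
The state is a dict: "t": time; "joints": joint angles; "qvel": joint speeds; "effort": joint torques, N m; "ee_pos": TCP position; "ee_rot": TCP orientation; "wrist_force": force on the tool from outside, world axes, zero at the start; "torque": the same for the moment, N m; "width": opening from 0.0 (shut) to 1.0 (fully open); "gripper_force": force on a finger pad.
Only numpy, scipy, OpenCV 4.12 (cv2) and the standard library are available. Lean on these libraries where they do the work, as an engineer would, in place of code of your own. Each camera call takes 0.05 s, during which the arm holds its last target. There are 200 camera calls.

TASK

On the tube rotator, turn the drive collar round on the shaft until its wing screw stands square over the flat of the shaft, then tighten the wing screw clockwise until it sits firmly on the flat: properly snug, but not overtightened so that the flat is scored. Do not force the motor shaft round, leave the other lab things where they are, and let go at the end.

Things in the scene. Friction and masses are not known exactly. Their poses are not given: they have to be found in the camera images.
- rotator: bench tube rotator, fixed: a white housing 150 mm (x) by 170 mm (y) and 175 mm high, origin under the housing's centre on the bench. The drive shaft comes out of its +x face, along its +x axis, 130 mm above the bench.
- shaft: plain metal drive shaft, 16 mm diameter, with one flat along its length. Origin on the shaft axis in the plane of the wing screw, 140 mm ahead (+x) of the rotator's origin and 130 mm up; x runs along the shaft to its free end, 50 mm away; z points square out of the flat. The flat faces within 0.4 rad of straight up. The motor's gearing holds the shaft with 1.2 N m.
- flat (a point): point in the middle of the flat, on the bare end of the shaft, 33 mm beyond the collar's middle. The flat's plane lies 6 mm from the shaft axis.
- collar: dark steel collar on the shaft, 43 mm across, 26 mm long; origin on the shaft axis, at the shaft's origin; x along the shaft, z points out along the wing screw. It only turns about the shaft: friction 0.08 N m, stays where left, free for 1.4 rad either side of straight up. At the start the screw leans to the rotator's -y side, 0.7 to 1.15 rad from straight up.
- screw: black wing screw in the collar, its axis square to the shaft. Wing 34 mm long (its x), 8 mm thick (y), 24 mm high (z); origin at the wing's centre, on the screw axis, 40 to 47 mm from the shaft axis; z points outward. Clockwise seen from outside drives it in, 2.5 mm per radian. Below the wing is a round neck 17 mm across, 4 mm high, then the 8 mm steel stem.
- rack: orange tube rack, 190 x 100 x 50 mm, loose, origin under its centre; not part of the work
- beaker: clear plastic beaker, 84 mm across, 120 mm high, loose, origin under its centre; not part of the work
- tipbox: red box of pipette tips, 120 x 85 x 68 mm, loose, origin under its centre; not part of the work
- wing_top (a point): centre of the wing's outer face, 12 mm outward from screw. How it feels: thread friction takes up to 0.35 N m, steady, till the tip meets the shaft; then the holding torque climbs 0.3 to 0.9 N m per rad. Snug is 0.15 N m over the steady reading; 0.22 over may score the flat. It meets the flat after 0.8 to 2.1 rad (start unknown), off the flat the round 0.8 rad sooner.

How it is judged:
On the way, in this order (a step that is already met when the one before it is completed fails the run):
1. the collar is turned so that its screw faces the flat (angle between the z axis of collar and the z axis of shaft, either way round below 0.14 rad), for 0.2 s.
2. the screw is tightened on the flat (contact force between screw and shaft above 35 N and angle between the z axis of collar and the z axis of shaft, either way round below 0.1 rad), for 0.2 s.
At the end, for the whole second after the job is handed in: for the whole second the screw faces the shaft's flat within 0.1 rad and its tip presses on the flat with more than 35 N (all of step 2); the robot touches nothing.
It fails at once if the screw is overtightened: its tip presses on the shaft with more than 110 N (contact force between screw and shaft above 110 N).
It fails at once if the motor shaft is forced round: a point of the flat moves more than 3 mm (distance of flat from where it was at the start of the episode above 0.003 m).
It fails at once if the rack, the beaker or the tip box is moved more than 30 mm (distance of any of rack, beaker, tipbox from where it was at the start of the episode above 0.03 m).
It also fails if it takes over 72 s, if anything falls off the work surface, if the arm or the gripper's body presses on something with over 40 N, if the wrist force passes 120 N, or if a joint passes its speed limit or range.

## Working session

There is one attempt and no reset: what is moved stays moved. The work goes in short steps, Python scripts to look and compute and a tool call to move; the robot and the scene stay as the last step left them, time stands still between calls to the robot, and variables do not carry over. Pictures are saved under pics/ and viewed, at most 10 in all, crops included, and the job is handed in when it is done.

Besides the shell and the picture viewer there is one more tool, called after "Call:" by a JSON object that holds its "name" and its "arguments", one argument or row to a line. move_arm: Moves the arm, as the interface text tells. Its arguments: {"type":"object","properties":{"rotation":{"type":"array"},"translation":{"type":"array"},"claw":{"type":"array"}},"required":["rotation","translation","claw"]}

```bash
ls; mkdir -p pics; python3 - <<'E'
from rig import sensors, imaging, bot
import cv2,numpy as np
s=sensors.get_state();print(s, bot.grip_point_offset)
ims=[]
for n in("scene","top"):
    c=imaging.capture(n);np.savez(f"pics/{n}0.npz",**c);cv2.imwrite(f"pics/{n}0.png",c["image"][:,:,::-1]);print(n,c["mtx"],c["R"],c["t"])
E
```

```text
pics
{'t': 0.0, 'joints': array([ 1.16840871,  0.43526693,  0.02493738,  1.57411312, -0.01163541,
        1.13399237, -0.07506474]), 'qvel': array([ 0.00065444,  0.00077186,  0.00091345, -0.00072088,  0.00087627,
       -0.00048119,  0.00185959]), 'effort': array([ 5.08634021e-04, -6.70469713e+01,  1.02572870e+00, -3.16215420e+01,
        1.56834419e-02,  1.24681089e-02, -1.24581877e-05]), 'ee_pos': array([ 0.18439669, -0.59663876,  0.23049204]), 'ee_rot': array([ 9.88787913e-01,  1.49324463e-01, -1.72194480e-04, -7.99212735e-04]), 'wrist_force': array([-0.03305625, -0.22804509,  0.51801498]), 'torque': array([ 0.03046468, -0.00025162,  0.04047042]), 'gripper_force': 0.0, 'width': 1.0060336034460908} 0.0187
scene [[555.51936207   0.         327.366254  ]
 [  0.         555.51936207 230.26331836]
 [  0.           0.           1.        ]] [[ 0.52544024  0.8508237  -0.00340432]
 [ 0.73118252 -0.4535926  -0.50953496]
 [-0.4350686   0.265241   -0.86044322]] [-0.27181597 -0.34343253  1.65019276]
top [[536.91199414   0.         334.90149221]
 [  0.         536.91199414 243.76168049]
 [  0.           0.           1.        ]] [[ 0.00863168 -0.99995058  0.00493362]
 [-0.97796218 -0.00947091 -0.20856719]
 [ 0.2086036  -0.00302461 -0.9779956 ]] [-0.00602755  0.57393536  1.27160288]
```

View pics/scene0.png

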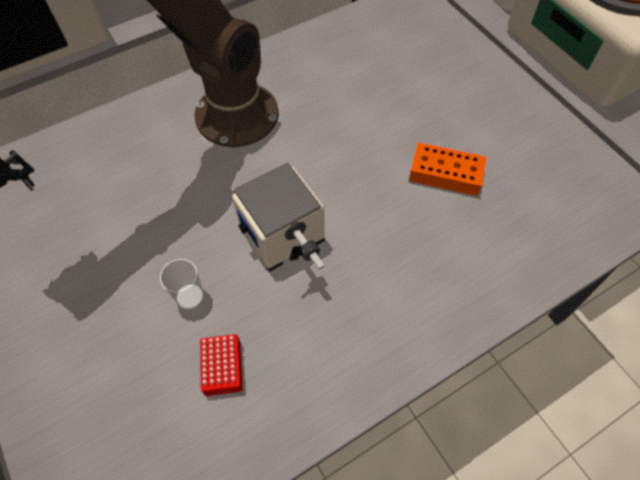

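View pics/top0.png

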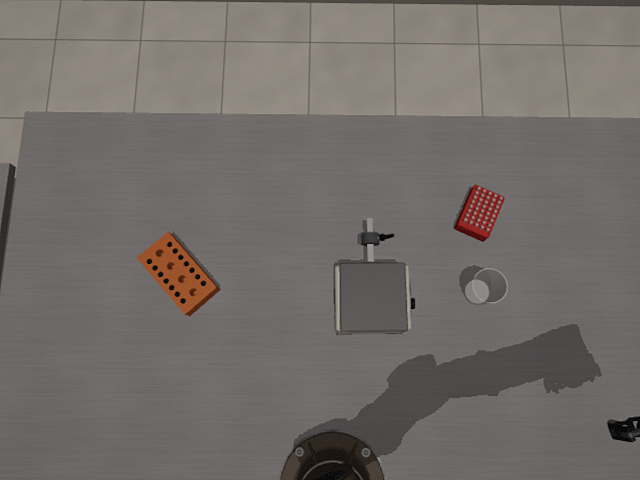

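The scene view shows the shaft end near (318,262) and the collar near (308,248). In the top view the shaft runs along column 369, rows 218–262, the collar is at (369,238), and the wing screw leans right to (388,237), towards -y.

```bash
cat > h.py <<'E'
import numpy as np,cv2
from scipy.spatial.transform import Rotation as Ro
def cloud(c):
    z=c["range_z"];v,u=np.mgrid[:480,:640];K=c["mtx"]
    P=np.stack([(u-K[0,2])/K[0,0]*z,(v-K[1,2])/K[1,1]*z,z],-1)
    return P
def world(c,s=None):
    P=cloud(c)
    if "R" in c: return (P-c["t"])@c["R"]
    M=c["mount"];T=P@M[:3,:3].T+M[:3,3]
    return T@Ro.from_quat(s["ee_rot"]).as_matrix().T+s["ee_pos"]
E
python3 - <<'E'
from h import *
for n in("scene","top"):
    c=dict(np.load(f"pics/{n}0.npz"));W=world(c);ok=c["range_z"]>0
    b=ok&(W[...,2]>.165)&(W[...,2]<.19)&(abs(W[...,1]+.05)<.2)&(W[...,0]<.6)&(W[...,0]>.2)
    p=W[b];print(n,"housing top",len(p),p.mean(0) if len(p) else 0)
    r=cv2.minAreaRect((p[:,:2]*1000).astype(np.float32));print(r)
    if n=="top":
        for v in range(214,264,4):
            print(v,[tuple(np.round(W[v,u]*1000).astype(int)) for u in range(360,400,4) if W[v,u,2]>.05])
    else:
        b=ok&(W[...,2]>.08)&(W[...,0]>p[:,0].max()+.01)&(W[...,0]<.7)&(abs(W[...,1]+.05)<.15)
        q=W[b];i=c["image"][b];o=np.argsort(q[:,0])[::6];print(np.c_[np.round(q[o]*1000),i[o]].astype(int).tolist())
E
```

```text
scene housing top 3678 [ 0.43984191 -0.08855486  0.17502015]
((466.07666015625, -86.27972412109375), (220.83885192871094, 163.57257080078125), 1.752012014389038)
[[588, -92, 119, 61, 58, 58], [589, -77, 134, 183, 173, 166], [591, -81, 136, 201, 187, 185], [593, -87, 136, 193, 183, 176], [595, -83, 136, 204, 192, 187], [597, -86, 141, 196, 187, 179], [599, -85, 139, 200, 190, 182], [601, -76, 134, 191, 181, 178], [603, -75, 131, 183, 171, 167], [606, -84, 139, 198, 188, 183], [607, -75, 133, 185, 175, 169], [610, -89, 136, 164, 155, 149], [612, -85, 142, 198, 189, 183], [614, -76, 135, 197, 184, 177], [615, -87, 134, 174, 166, 162], [618, -89, 136, 159, 150, 144], [620, -87, 137, 174, 163, 161], [622, -78, 140, 188, 177, 172], [623, -84, 138, 174, 165, 159], [623, -87, 137, 155, 147, 142]]
top housing top 4676 [ 0.4319167  -0.08473441  0.17362821]
((464.8280944824219, -83.31055450439453), (218.68212890625, 162.14073181152344), 2.0576019287109375)
214 []
218 [(np.int64(621), np.int64(-78), np.int64(135)), (np.int64(622), np.int64(-88), np.int64(134))]
222 [(np.int64(612), np.int64(-78)
[... 1210 characters left out ...]
(-78), np.int64(136)), (np.int64(544), np.int64(-87), np.int64(135))]
254 [(np.int64(535), np.int64(-78), np.int64(133)), (np.int64(535), np.int64(-88), np.int64(131))]
258 [(np.int64(525), np.int64(-78), np.int64(133)), (np.int64(525), np.int64(-87), np.int64(137))]
262 [(np.int64(512), np.int64(-67), np.int64(154)), (np.int64(512), np.int64(-76), np.int64(155)), (np.int64(510), np.int64(-85), np.int64(166)), (np.int64(511), np.int64(-94), np.int64(162)), (np.int64(510), np.int64(-103), np.int64(170)), (np.int64(509), np.int64(-111), np.int64(172)), (np.int64(510), np.int64(-121), np.int64(169)), (np.int64(509), np.int64(-129), np.int64(173)), (np.int64(510), np.int64(-139), np.int64(170))]
```

Call:
{"name": "move_arm", "arguments": {
  "rotation": [
    [0, 0, 0],
    [0, 0, 0],
    [0, 0, 0],
    [0, 0, 0],
    [0, 0, 0]
  ],
  "translation": [
    [3, -1.8, -3],
    [5, -3, -1.5],
    [5, -3, -1.5],
    [5.2, -3.2, -1.5],
    [5.2, -3.2, -1.5]
  ],
  "claw": [-1, -1, -1, -1, -1]
}}

```text
t: 0.72
ee_pos: [0.3666, -0.3912, 0.3214]
ee_rot: [0.989, 0.149, -0.0, -0.0]
wrist_force: [1.3, -0.2, -0.2]
width: 0.997
gripper_force: 0.0
```

Call:
{"name": "move_arm", "arguments": {
  "rotation": [
    [0, 0, 0],
    [0, 0, 0],
    [0, 0, 0],
    [0, 0, 0.15],
    [0, 0, 0.15]
  ],
  "translation": [
    [5.2, -3.2, -0.5],
    [5.2, -3.2, -0.5],
    [5.2, -3.2, 0],
    [5.2, -3.2, 0],
    [4, -1, 0]
  ],
  "claw": [-1, -1, -1, -1, -1]
}}

```text
t: 1.35
ee_pos: [0.5661, -0.1895, 0.3312]
ee_rot: [1.0, -0.001, 0.0, -0.001]
wrist_force: [0.1, -1.3, -0.6]
width: 1.001
gripper_force: 0.0
```

```bash
python3 - <<'E'
from h import *
from rig import sensors, imaging
s=sensors.get_state();c=imaging.capture("wrist");print(s["ee_pos"],s["ee_rot"],s["joints"],c["mount"],c["mtx"])
np.savez("pics/w1.npz",**c,**{k:s[k] for k in("ee_pos","ee_rot")});cv2.imwrite("pics/w1.png",c["image"][:,:,::-1])
E
```

```text
[ 0.56609062 -0.18950217  0.33116119] [ 9.99999659e-01 -5.22167778e-04  1.87739327e-05 -6.39610878e-04] [ 0.3607849   0.33808377 -0.17751909  1.47446921  0.05898139  1.33457015
 -1.39254951] [[ 3.34181300e-04 -9.54074729e-01 -2.99568522e-01  7.67285687e-02]
 [ 9.99999942e-01  3.36605256e-04  4.35116214e-05  4.80336771e-05]
 [ 5.93230006e-05 -2.99568519e-01  9.54074787e-01 -1.43643041e-01]
 [ 0.00000000e+00  0.00000000e+00  0.00000000e+00  1.00000000e+00]] [[397.87454731   0.         311.70443721]
 [  0.         397.87454731 237.70837351]
 [  0.           0.           1.        ]]
```

View pics/w1.png

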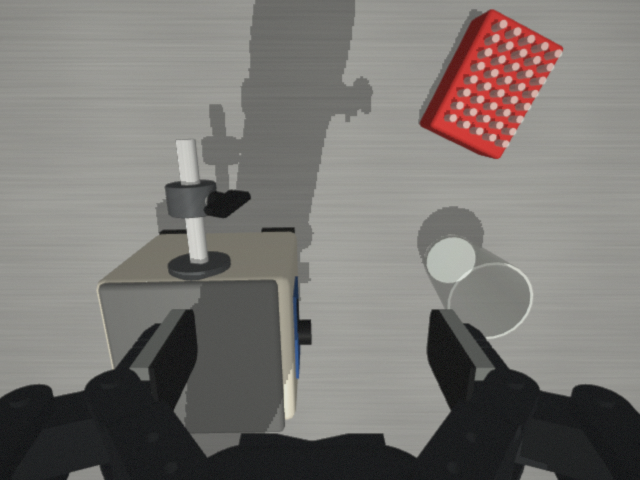

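The collar is at (190,198), and the wing at (230,203) lies oblique to its axis. The rotator shaft runs along the image rows. I'll tilt to look along the screw.

Call:
{"name": "move_arm", "arguments": {
  "rotation": [
    [0.18, 0, 0],
    [0.18, 0, 0],
    [0.18, 0, 0],
    [0.18, 0, 0],
    [0.18, 0, 0]
  ],
  "translation": [
    [0, 0, 0],
    [0, 0, 0],
    [0, 0, 0],
    [0, 0, 0],
    [0, 0, 0]
  ],
  "claw": [-1, -1, -1, -1, -1]
}}

```text
t: 2.02
ee_pos: [0.5646, -0.1946, 0.3313]
ee_rot: [0.899, -0.0, 0.001, -0.437]
wrist_force: [1.1, 0.2, -1.0]
width: 1.002
gripper_force: 0.0
```

Call:
{"name": "move_arm", "arguments": {
  "rotation": [
    [0, 0, 0],
    [0, 0, 0],
    [0, 0, 0]
  ],
  "translation": [
    [0, 4.5, 2.4],
    [0, 4.5, 2.4],
    [0, 0, 0]
  ],
  "claw": [-1, -1, -1]
}}

```text
t: 2.4
ee_pos: [0.5627, -0.2121, 0.2269]
ee_rot: [0.9, -0.002, -0.003, -0.437]
wrist_force: [0.3, -0.2, 0.8]
width: 1.003
gripper_force: 0.0
```

```bash
python3 - <<'E'
from h import *
from rig import sensors, imaging
s=sensors.get_state();c=imaging.capture("wrist");print(s["ee_pos"],s["ee_rot"],s["joints"])
np.savez("pics/w2.npz",**c,**{k:s[k] for k in("ee_pos","ee_rot")});cv2.imwrite("pics/w2.png",c["image"][:,:,::-1])
E
```

```text
[ 0.5626935  -0.21213918  0.226905  ] [ 0.89962961 -0.00228665 -0.00278048 -0.43663899] [ 0.79736307  0.78085415 -0.26065343  1.33460624 -0.5462245   1.5969984
 -0.87089845]
```

View pics/w2.png

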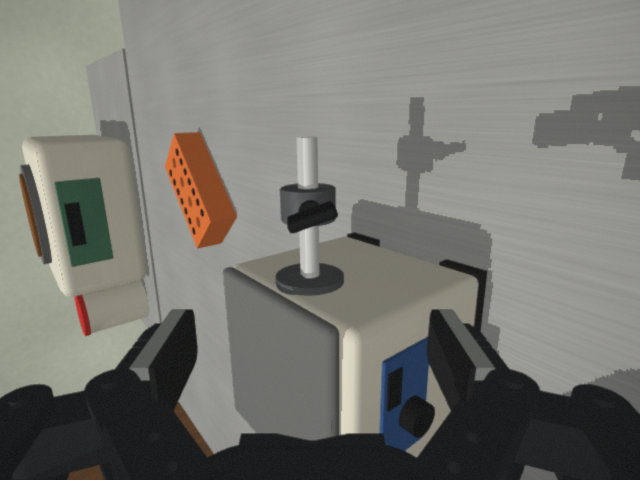

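The view is nearly along the screw: wing from (288,225) to (337,210), collar centred at (308,204), and the bare shaft end at rows 138–183, columns 298–317.

```bash
python3 - <<'E'
from h import *
tiles=[]
for n,box in(("w1",(130,225,150,265)),("w2",(130,250,265,360))):
    c=dict(np.load(f"pics/{n}.npz"));W=world(c,c);im=c["image"];r0,r1,c0,c1=box
    tiles.append(cv2.resize(im[r0:r1,c0:c1],(400,int(400*(r1-r0)/(c1-c0))) if n=="w1" else (380,480),interpolation=cv2.INTER_CUBIC))
    b=np.zeros((480,640),bool);b[r0:r1,c0:c1]=1
    b&=(abs(W[...,1]+.085)<.02)&(W[...,2]>.11)&(W[...,2]<.16)&(W[...,0]>.592)&(W[...,0]<.617)
    p=W[b]*1000;g=im[b].astype(float).mean(1);
    cc=np.argwhere(b)
    for col in range(cc[:,1].min(),cc[:,1].max()+1):
        m=cc[:,1]==col
        if m.sum()>4: print(n,col,m.sum(),p[m].mean(0).round(1),p[m].std(0).round(1),g[m].mean().round())
    if n=="w2":
        d=(im.max(2)<45)&(W[...,2]>.12);d[:190]=0;d[245:]=0;d[:,:270]=0;d[:,350:]=0
        k=c["mount"]
        dep=c["range_z"]
        print("depth rows wing");
        for v in range(195,238,3): print(v,[(int(dep[v,u]*1000),int(im[v,u].max())) for u in range(280,345,5)])
h=max(t.shape[0] for t in tiles);o=np.zeros((h,sum(t.shape[1] for t in tiles),3),np.uint8);x=0
for t in tiles:o[:t.shape[0],x:x+t.shape[1]]=t;x+=t.shape[1]
cv2.imwrite("pics/crop1.png",o[:,:,::-1])
E
```

```text
w1 177 10 [612.8 -76.5 135.1] [2.4 0.3 0.6] 189.0
w1 178 18 [609.5 -77.2 135.6] [4.3 0.6 0.7] 193.0
w1 179 26 [606.2 -77.7 135.5] [6.3 0.8 0.9] 196.0
w1 180 30 [604.5 -78.4 135.7] [7.3 0.9 0.8] 199.0
w1 181 30 [604.6 -79.4 136.2] [7.2 0.8 0.9] 200.0
w1 182 30 [604.6 -80.3 136.3] [7.2 0.8 0.8] 200.0
w1 183 30 [604.6 -81.1 136.4] [7.2 0.9 0.8] 201.0
w1 184 30 [604.7 -82.2 137.2] [7.2 0.8 0.9] 202.0
w1 185 30 [604.7 -83.  137.1] [7.2 0.9 1. ] 202.0
w1 186 30 [604.7 -84.  137.4] [7.2 0.8 0.8] 201.0
w1 187 30 [604.8 -85.  138. ] [7.2 0.8 0.7] 200.0
w1 188 29 [604.4 -85.8 137.9] [7.1 0.8 1. ] 198.0
w1 189 29 [605.2 -86.7 138.1] [6.9 0.7 0.8] 196.0
w1 190 30 [604.8 -87.5 137.9] [7.1 0.5 0.9] 193.0
w1 191 30 [604.7 -88.1 137.3] [7.1 0.6 0.8] 189.0
w1 192 30 [604.6 -88.8 136.7] [7.1 0.5 1. ] 183.0
w1 193 29 [604.6 -89.4 136. ] [7.2 0.5 1.1] 173.0
w1 194 30 [604.4 -90.  134.9] [7.1 0.5 1. ] 160.0
w1 195 31 [604.7 -90.5 133.7] [7.3 0.4 1.5] 144.0
w1 196 27 [603.  -91.  132.9] [6.4 0.2 1.5] 134.0
w1 197 16 [599.  -91.2 132. ] [3.8 0.2 1.1] 127.0
w1 198 7 [595.1 -91.6 131.4] [1.6 0.1 0.8] 122.0
w
[... 2655 characters left out ...]
 51), (296, 99), (508, 143), (498, 159), (491, 156), (484, 158)]
228 [(592, 153), (580, 153), (256, 38), (255, 33), (256, 31), (258, 77), (307, 165), (309, 130), (516, 156), (508, 159), (500, 155), (491, 158), (484, 158)]
231 [(593, 151), (584, 153), (257, 43), (259, 39), (314, 159), (307, 213), (307, 176), (310, 130), (0, 153), (510, 158), (501, 158), (491, 156), (485, 154)]
234 [(596, 150), (585, 152), (574, 147), (563, 152), (317, 191), (309, 212), (308, 177), (309, 132), (518, 158), (510, 155), (502, 155), (493, 158), (486, 157)]
237 [(598, 152), (585, 151), (574, 151), (566, 154), (317, 191), (310, 212), (308, 178), (311, 130), (520, 158), (510, 157), (502, 158), (494, 152), (446, 139)]
```

View pics/crop1.png

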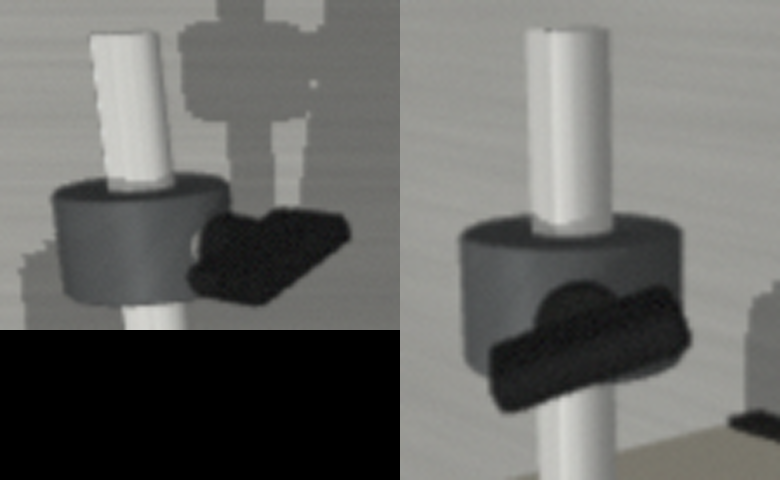

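The left crop shows the flat as the evenly lit band on top of the shaft. In the right crop its edge is near x≈550, and the wing runs obliquely from (500,390) to (680,310).

```bash
python3 - <<'E'
from h import *
from scipy.optimize import least_squares
c=dict(np.load("pics/w2.npz"));W=world(c,c);im=c["image"];dep=c["range_z"]
u,v=np.meshgrid(range(640),range(480))
m=(u>285)&(u<322)&(dep>0)&(dep<.36)&(im.max(2)>110)
P=W[m&(W[...,0]>.52)&(W[...,0]<.62)]*1000
P=P[(abs(P[:,2]-131)<10)&(abs(P[:,1]+83)<10)]
# round part: points lower/-y side
Q=P[(P[:,2]<137)&(P[:,1]<-86)]
f=lambda k:np.hypot(Q[:,1]-k[0]-k[1]*(Q[:,0]-573),Q[:,2]-k[2]-k[3]*(Q[:,0]-573))-8
r=least_squares(f,[-83,0,130,0],loss="soft_l1");print("axis y0,slope,z0,slope",r.x,len(Q),np.std(r.fun))
k=r.x
F=P[(P[:,1]>-85)&(P[:,1]<-78.5)&(P[:,2]>133)]
A=np.c_[F[:,0]-573,F[:,1],np.ones(len(F))];s=np.linalg.lstsq(A,F[:,2],rcond=None)[0];print("flat z slopes x,y",s,"lean +y",np.arctan(-s[1]))
for x in(540,573,606):
  n=np.array([-s[1],1])/np.hypot(s[1],1); yc=k[0]+k[1]*(x-573);zc=k[2]+k[3]*(x-573)
  print("flat dist",(s[0]*(x-573)+s[1]*yc+s[2]-zc)*n[1])
ax=np.array([1,k[1],k[3]]);ax/=np.linalg.norm(ax)
m=(u>280)&(u<345)&(v>200)&(v<240)&(dep>.25)&(dep<.2595)&(im.max(2)<50)
p=W[m]*1000
for _ in range(3):
    ctr=p.mean(0);n=np.linalg.svd(p-ctr,full_matrices=False)[2][2];n*=np.sign(n[2]);d=(p-ctr)@n;p=p[abs(d)<2.5]
print("face",len(p),ctr,n,"rms",d.std(),"axis dot",n@ax)
O=np.array([573,k[0],k[2]]);
rel=ctr-O;print("rel",rel,"radial lean",np.arctan2(-rel[1],rel[2]),"normal lean",np.arctan2(-n[1],n[2]),"dist",np.hypot(rel[1],rel[2]))
L=np.arctan2(-rel[1],rel[2]);t=np.array([0,-np.cos(L),-np.sin(L)])
q=np.c_[(p-ctr)@ax,(p-ctr)@t].astype(np.float32)
R=cv2.minAreaRect(q);w=np.linalg.svd(q-q.mean(0))[2][0];print(R,"long axis angle from x to t",np.arctan2(w[1],w[0]))
cen=ctr+R[0][0]*ax+R[0][1]*t-O;print("rect centre rel",cen,"lean",np.arctan2(-cen[1],cen[2]),np.hypot(cen[1],cen[2]))
E
```

```text
axis y0,slope,z0,slope [-8.39189174e+01  1.91777096e-02  1.31137405e+02  1.58678655e-03] 1032 0.5549057452795287
flat z slopes x,y [ 6.38658601e-03 -3.00998242e-01  1.12149639e+02] lean +y 0.29237236087875795
flat dist 6.036263003943577
flat dist 6.005527446073278
flat dist 5.974791888202978
face 592 [ 573.83128837 -129.65873188  162.43682066] [ 0.26534785 -0.74481044  0.61224826] rms 0.9462845892450198 axis dot 0.25198894558047225
rel [  0.83128837 -45.73981449  31.29941516] radial lean 0.9706902335975084 normal lean 0.882772686116802 dist 55.423677423780774
((-0.4486430883407593, -0.11381912231445312), (32.25914001464844, 7.79893159866333), 73.13560485839844) long axis angle from x to t 1.2593102
rect centre rel [  0.38272833 -45.68413977  31.39263555] lean 0.968735103920782 55.43048072276246
```

Call:
{"name": "move_arm", "arguments": {
  "rotation": [
    [0.065, 0, 0],
    [0, 0, -0.185],
    [0, 0, -0.185],
    [0, 0, -0.185],
    [0, 0, -0.185]
  ],
  "translation": [
    [0, 0, 0],
    [0, 0, 0],
    [0, 0, 0],
    [0, 0, 0],
    [0, 0, 0]
  ],
  "claw": [0, 0, 0, 0, 0]
}}

```text
t: 3.08
ee_pos: [0.5652, -0.212, 0.2329]
ee_rot: [0.825, 0.323, 0.17, -0.432]
wrist_force: [0.1, 0.6, -0.4]
width: 0.5
gripper_force: 0.0
```

Call:
{"name": "move_arm", "arguments": {
  "rotation": [
    [0, 0, -0.185],
    [0, 0, -0.185],
    [0, 0, -0.185],
    [0, 0, -0.185],
    [0, 0, -0.185]
  ],
  "translation": [
    [0, 0, 0],
    [0, 0, 0],
    [0, 0, 0],
    [0, 0, 0],
    [0, 0, 0]
  ],
  "claw": [0, 0, 0, 0, 0]
}}

```text
t: 3.7
ee_pos: [0.565, -0.2122, 0.2328]
ee_rot: [0.594, 0.657, 0.345, -0.311]
wrist_force: [-0.2, 0.3, 0.2]
width: 0.502
gripper_force: 0.0
```

```bash
cat >> h.py <<'E'
O=np.array([.5733,-.0839,.1311])
def frame(lean,psi):
    "tool frame: z inward along screw leaning `lean` to -y; tool x turned psi about tool z from world x"
    z=np.array([0,np.sin(lean),-np.cos(lean)]);x=np.array([1.,.019,0]);x-=x@z*z;x/=np.linalg.norm(x)
    return Ro.from_matrix(np.c_[x,np.cross(z,x),z])*Ro.from_rotvec([0,0,psi])
def togo(s,lean,psi,r,O=O):
    T=Ro.from_quat(s["ee_rot"]);G=frame(lean,psi);d=O-r*G.as_matrix()[:,2]-s["ee_pos"]
    print("rotvec tool",(T.inv()*G).as_rotvec().round(3),"transl tool cm",(T.inv().apply(d)*100).round(2))
    M=T.as_matrix();rel=s["ee_pos"]-O
    print(" now lean",np.arctan2(M[1,2],-M[2,2]).round(3),"pos lean",np.arctan2(-rel[1],rel[2]).round(3),"rad mm",1000*np.hypot(rel[1],rel[2]),"dx",1000*rel[0],"q7",s["joints"][6].round(2),"t",s["t"])
    print(" F tool",T.inv().apply(s["wrist_force"]).round(2),"M tool",T.inv().apply(s["torque"]).round(3),"w",s["width"],s["gripper_force"])
E
python3 - <<'E'
from h import *
from rig import sensors
s=sensors.get_state();togo(s,.969,-1.868,.075);print(s["joints"])
E
```

```text
rotvec tool [ 0.001  0.004 -0.207] transl tool cm [-1.16  0.7   8.84]
 now lean 0.966 pos lean 0.901 rad mm 163.7234697615269 dx -8.282036436637163 q7 0.59 t 3.7
 F tool [ 0.36 -0.15  0.13] M tool [ 0.086 -0.904 -0.055] w 0.5015019700910751 0.0
[ 1.02829673  0.89961535 -0.71042328  1.28688862 -0.32323725  1.55171045
  0.58943257]
```

Call:
{"name": "move_arm", "arguments": {
  "rotation": [
    [0, 0, -0.18],
    [0, 0, -0.027],
    [0, 0, 0],
    [0, 0, 0]
  ],
  "translation": [
    [0, 0, 0],
    [-1.3, 0.45, 4.4],
    [0, 0, 4.4],
    [0, 0, 0]
  ],
  "claw": [0, 0, 0, 0]
}}

```text
t: 4.2
ee_pos: [0.5717, -0.1428, 0.1721]
ee_rot: [0.524, 0.713, 0.374, -0.277]
wrist_force: [-0.1, -0.3, -0.8]
width: 0.503
gripper_force: 0.0
```

```bash
python3 - <<'E'
from h import *
from rig import sensors,imaging
s=sensors.get_state();togo(s,.969,-1.868,.034)
c=imaging.capture("wrist");np.savez("pics/w3.npz",**c,**{k:s[k] for k in("ee_pos","ee_rot")});cv2.imwrite("pics/w3.png",c["image"][:,:,::-1])
E
```

```text
rotvec tool [-0.004 -0.001 -0.006] transl tool cm [-0.09  0.16  3.77]
 now lean 0.969 pos lean 0.963 rad mm 71.72907526315585 dx -1.646438293537722 q7 0.78 t 4.2
 F tool [-0.75 -0.33  0.22] M tool [ 0.221 -0.796  0.022] w 0.5034956248621664 0.0
```

View pics/w3.png

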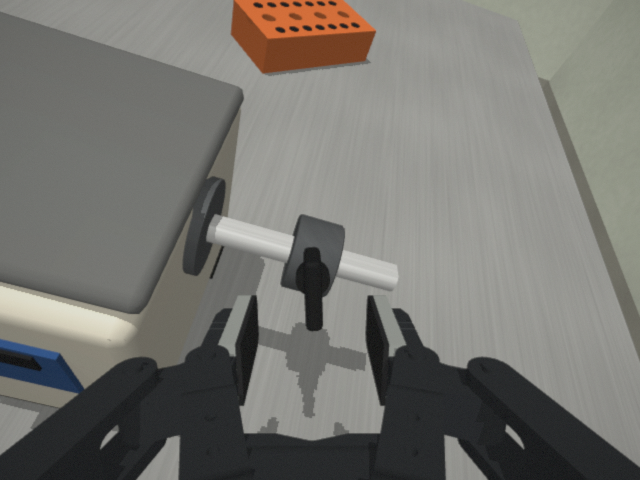

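The wing stands upright at column 314, centred between the fingers (248 and 378), and its long side lines up with the pads. I'll go in and grip.

Call:
{"name": "move_arm", "arguments": {
  "rotation": [
    [0, 0, 0],
    [0, 0, 0],
    [0, 0, 0]
  ],
  "translation": [
    [-0.1, 0.1, 2],
    [0, 0.05, 1.75],
    [0, 0, 0]
  ],
  "claw": [0, 0, 0]
}}

```text
t: 4.62
ee_pos: [0.5746, -0.1156, 0.1507]
ee_rot: [0.525, 0.713, 0.374, -0.275]
wrist_force: [0.9, -0.4, 0.5]
width: 0.5
gripper_force: 0.0
```

```bash
python3 - <<'E'
from h import *
from rig import sensors,imaging
c=dict(np.load("pics/w3.npz"));P=cloud(c);M=c["mount"];T=P@M[:3,:3].T+M[:3,3];d=c["range_z"]
u,v=np.meshgrid(range(640),range(480));b=(u>300)&(u<330)&(v>245)&(v<332)&(d>0)&(d<.25)&(c["image"].max(2)<60)
p=T[b]*1000;zz=np.percentile(p[:,2],8);p=p[abs(p[:,2]-zz)<2.5];print("face tool mm",len(p),zz,p.min(0),p.max(0),p.mean(0))
print(cv2.minAreaRect(p[:,:2].astype(np.float32)))
s=sensors.get_state();togo(s,.969,-1.868,.034)
E
```

```text
face tool mm 1124 15.302840780576824 [-17.34207191  -3.40534091  13.83274804] [16.7281764   5.07131401 17.79979479] [ 0.75485319  0.87077914 16.10332543]
((-0.2845478057861328, 0.7933881282806396), (7.88796854019165, 34.136531829833984), 88.56694793701172)
rotvec tool [-0.001  0.004 -0.006] transl tool cm [ 0.21 -0.07  0.32]
 now lean 0.965 pos lean 1.017 rad mm 37.23420144874115 dx 1.3418106185194567 q7 0.79 t 4.625
 F tool [-0.05  0.9  -0.6 ] M tool [ 0.247 -0.826  0.005] w 0.5004878873172436 0.0
```

Call:
{"name": "move_arm", "arguments": {
  "rotation": [
    [0, 0, 0],
    [0, 0, 0]
  ],
  "translation": [
    [0.25, -0.15, 0.3],
    [0, 0, 0]
  ],
  "claw": [0, 0]
}}

```text
t: 4.88
ee_pos: [0.5724, -0.1125, 0.1502]
ee_rot: [0.526, 0.713, 0.374, -0.275]
wrist_force: [0.8, -0.2, -0.6]
width: 0.5
gripper_force: 0.0
```

```bash
python3 - <<'E'
from h import *
from rig import sensors,imaging
s=sensors.get_state();togo(s,.969,-1.868,.034)
E
```

```text
rotvec tool [-0.     0.005 -0.007] transl tool cm [0.02 0.1  0.04]
 now lean 0.964 pos lean 0.982 rad mm 34.36918375339516 dx -0.9214977187282924 q7 0.79 t 4.875
 F tool [-0.76  0.56  0.17] M tool [ 0.273 -0.826  0.035] w 0.5003960295888821 0.0
```

Call:
{"name": "move_arm", "arguments": {
  "rotation": [
    [0, 0, 0],
    [0, 0, 0],
    [0, 0, 0],
    [0, 0, 0],
    [0, 0, 0]
  ],
  "translation": [
    [0, 0, 0],
    [0, 0, 0],
    [0, 0, 0],
    [0, 0, 0],
    [0, 0, 0]
  ],
  "claw": [1, 1, 1, 1, 1]
}}

```text
t: 5.5
ee_pos: [0.5724, -0.1121, 0.1497]
ee_rot: [0.526, 0.713, 0.374, -0.275]
wrist_force: [0.6, -4.1, 3.6]
width: 0.082
gripper_force: 61.6
```

```bash
python3 - <<'E'
from h import *
from rig import sensors,imaging
s=sensors.get_state();togo(s,.969,-1.868,.034)
# arc plan: rows in tool axes
def row(T0,T1,r=.0344):
    p0=-r*T0.as_matrix()[:,2];p1=-r*T1.as_matrix()[:,2]
    return (T0.inv()*T1).as_rotvec().round(4),(T0.inv().apply(p1-p0)*100).round(3)
for st in(.09,.126): print(st,row(frame(.969,-1.868),frame(.969-st,-1.868)))
E
```

```text
rotvec tool [-0.     0.005 -0.007] transl tool cm [ 0.04  0.11 -0.02]
 now lean 0.965 pos lean 0.989 rad mm 33.78896753939364 dx -0.9111872887995753 q7 0.79 t 5.5
 F tool [ 0.41  0.75 -5.46] M tool [ 0.409 -0.706 -0.326] w 0.08233382452687923 61.559590101242065
0.09 (array([ 0.0273, -0.0857, -0.0014]), array([0.295, 0.094, 0.014]))
0.126 (array([ 0.0383, -0.12  , -0.0019]), array([0.412, 0.131, 0.027]))
```

Call:
{"name": "move_arm", "arguments": {
  "rotation": [
    [0.0273, -0.0857, -0.0014],
    [0.0273, -0.0857, -0.0014],
    [0.0273, -0.0857, -0.0014],
    [0.0273, -0.0857, -0.0014],
    [0, 0, 0]
  ],
  "translation": [
    [0.295, 0.094, 0.014],
    [0.295, 0.094, 0.014],
    [0.295, 0.094, 0.014],
    [0.295, 0.094, 0.014],
    [0, 0, 0]
  ],
  "claw": [1, 1, 1, 1, 1]
}}

```text
t: 6.12
ee_pos: [0.5722, -0.1029, 0.1587]
ee_rot: [0.563, 0.772, 0.239, -0.175]
wrist_force: [-0.1, -3.5, 0.9]
width: 0.079
gripper_force: 61.2
```

```bash
python3 - <<'E'
from h import *
from rig import sensors,imaging
s=sensors.get_state();togo(s,.609,-1.868,.034)
E
```

```text
rotvec tool [-0.004  0.007 -0.003] transl tool cm [-0.05  0.1  -0.05]
 now lean 0.601 pos lean 0.603 rad mm 33.52713087198049 dx -1.1261404844912226 q7 0.64 t 6.125
 F tool [-2.2  -0.81 -2.74] M tool [ 0.329 -1.166 -0.222] w 0.07882558423120771 61.213581562042236
```

Call:
{"name": "move_arm", "arguments": {
  "rotation": [
    [0.0273, -0.0857, -0.0014],
    [0.0273, -0.0857, -0.0014],
    [0.0273, -0.0857, -0.0014],
    [0.0273, -0.0857, -0.0014],
    [0.0273, -0.0857, -0.0014]
  ],
  "translation": [
    [0.295, 0.094, 0.014],
    [0.295, 0.094, 0.014],
    [0.295, 0.094, 0.014],
    [0.295, 0.094, 0.014],
    [0.295, 0.094, 0.014]
  ],
  "claw": [1, 1, 1, 1, 1]
}}

```text
t: 6.75
ee_pos: [0.5719, -0.0896, 0.164]
ee_rot: [0.586, 0.807, 0.061, -0.045]
wrist_force: [0.2, -2.4, -4.0]
width: 0.075
gripper_force: 60.4
```

Call:
{"name": "move_arm", "arguments": {
  "rotation": [
    [0.0273, -0.0857, -0.0014],
    [0.0273, -0.0857, -0.0014],
    [0.0273, -0.0857, -0.0014],
    [0.0273, -0.0857, -0.0014],
    [0, 0, 0]
  ],
  "translation": [
    [0.295, 0.094, 0.014],
    [0.295, 0.094, 0.014],
    [0.295, 0.094, 0.014],
    [0.295, 0.094, 0.014],
    [0, 0, 0]
  ],
  "claw": [1, 1, 1, 1, 1]
}}

```text
t: 7.38
ee_pos: [0.5716, -0.076, 0.1634]
ee_rot: [0.581, 0.807, -0.083, 0.061]
wrist_force: [-1.8, -3.0, 6.2]
width: 0.077
gripper_force: 61.4
```

```bash
python3 - <<'E'
from h import *
from rig import sensors,imaging
s=sensors.get_state();togo(s,-.292,-1.868,.034);print(s["joints"])
c=imaging.capture("wrist");np.savez("pics/w4.npz",**c,**{k:s[k] for k in("ee_pos","ee_rot")});cv2.imwrite("pics/w4.png",c["image"][:,:,::-1])
E
```

```text
rotvec tool [ 0.028 -0.08   0.007] transl tool cm [ 0.11  0.22 -0.06]
 now lean -0.207 pos lean -0.241 rad mm 33.273169967026774 dx -1.7090641212382796 q7 -0.1 t 7.375
 F tool [-3.44 -2.99 -5.41] M tool [ 0.459 -0.811 -0.008] w 0.07714329657975515 61.364768743515015
[ 0.19915869  0.45797594 -0.40303222  1.77471225  0.44806803  1.02329201
 -0.097883  ]
```

View pics/w4.png

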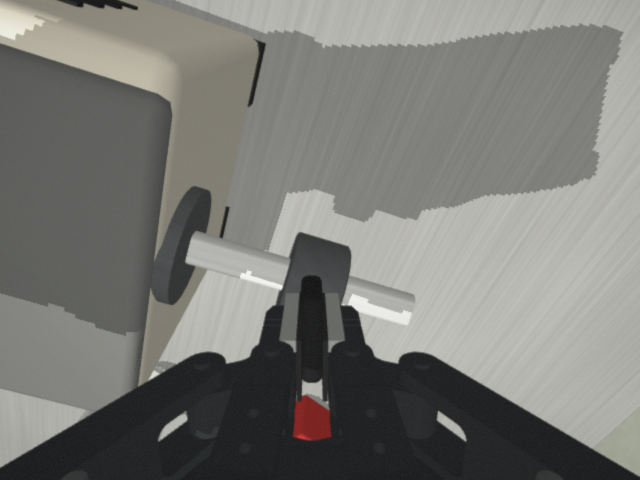

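The wing is held centrally between the pads at (312,320), with the collar upright behind it. I need one more arc row, then I'll release, back off and check the angle.

Call:
{"name": "move_arm", "arguments": {
  "rotation": [
    [0.028, -0.08, 0.005],
    [0, 0, 0],
    [0, 0, 0]
  ],
  "translation": [
    [0.13, 0.17, -0.03],
    [0, 0, 0],
    [0, 0, 0]
  ],
  "claw": [1, 1, 1]
}}

```text
t: 7.8
ee_pos: [0.5718, -0.0741, 0.1629]
ee_rot: [0.581, 0.801, -0.116, 0.083]
wrist_force: [-6.9, 2.1, 2.9]
width: 0.079
gripper_force: 61.2
```

Call:
{"name": "move_arm", "arguments": {
  "rotation": [
    [0, 0, 0],
    [0, 0, 0],
    [0, 0, 0],
    [0, 0, 0],
    [0, 0, 0]
  ],
  "translation": [
    [0, 0, 0],
    [0, 0, 0],
    [0, 0, -4],
    [0, 0, -4],
    [0, 0, 0]
  ],
  "claw": [0, 0, 0, 0, 0]
}}

```text
t: 8.43
ee_pos: [0.5752, -0.0503, 0.2433]
ee_rot: [0.581, 0.801, -0.114, 0.087]
wrist_force: [0.4, -0.3, -0.4]
width: 0.5
gripper_force: 0.0
```

```bash
cat > m.py <<'E'
from h import *
from rig import sensors,imaging
import sys
from scipy.optimize import least_squares
s=sensors.get_state();togo(s,-.292,-1.868,.034)
c=imaging.capture("wrist");n=sys.argv[1];np.savez(f"pics/{n}.npz",**c,**{k:s[k] for k in("ee_pos","ee_rot")});cv2.imwrite(f"pics/{n}.png",c["image"][:,:,::-1])
W=world(c,s)*1000;d=c["range_z"];im=c["image"].max(2);ok=d>0
P=W[ok&(im>90)];P=P[(abs(P[:,1]+83)<10)&(P[:,2]>125)&(P[:,2]<142)]
P=P[((P[:,0]>590)&(P[:,0]<620))|((P[:,0]>525)&(P[:,0]<555))]
def f(k):
    y=P[:,1]-k[0]-.019*(P[:,0]-573);z=P[:,2]-k[1];th=k[2]
    fl=y*np.sin(th)+z*np.cos(th)-6;ro=np.hypot(y,z)-8
    return np.maximum(fl,ro)
r=least_squares(f,[-83,131,.29],loss="soft_l1",f_scale=.7);print("shaft fit y z flatlean(+y)",r.x,len(P),np.std(r.fun))
q=W[ok&(im<60)];q=q[(abs(q[:,0]-573)<22)&(q[:,2]>170)&(q[:,2]<195)&(abs(q[:,1]+68)<30)]
nn=np.array([0,np.sin(r.x[2]),np.cos(r.x[2])]);h=q@nn;top=np.percentile(h,85);q=q[abs(h-top)<2.5]
e1=np.array([1,.019,0]);t=np.cross(nn,e1)
R=cv2.minAreaRect(np.c_[q@e1,q@t].astype(np.float32));print("face",len(q),R)
O1=np.array([573.3,r.x[0],r.x[1]]);lat=R[0][1]-O1@t;hh=np.median(q@nn)-O1@nn
print("face height",hh,"lateral",lat,"screw minus flat lean",np.arctan2(lat,hh),"x",R[0][0]-O1@e1, "tool coords of centre",(Ro.from_quat(s["ee_rot"]).inv().apply((O1@e1+R[0][0]-O1@e1)*e1/(e1@e1)+R[0][1]*t+np.median(q@nn)*nn-s["ee_pos"]*1000)).round(1))
E
python3 m.py w5
```

```text
rotvec tool [ 0.008 -0.003 -0.001] transl tool cm [ 0.04 -0.25  8.31]
 now lean -0.287 pos lean -0.291 rad mm 117.1167858394732 dx 1.8797482615492411 q7 -0.14 t 8.425
 F tool [-0.25  0.29  0.49] M tool [-0.09   0.299  0.024] w 0.500272624805537 0.0
shaft fit y z flatlean(+y) [-84.00473049 130.98538918   0.28730889] 2087 0.5844472309208788
face 725 ((569.9481201171875, -127.3974380493164), (7.734896659851074, 33.04253005981445), 16.942659378051758)
face height 55.57025135909183 lateral 0.7277918228789133 screw minus flat lean 0.01309603965529323 x -1.7557900034431668 tool coords of centre [ 1.2 -3.3 58.6]
```

View pics/w5.png

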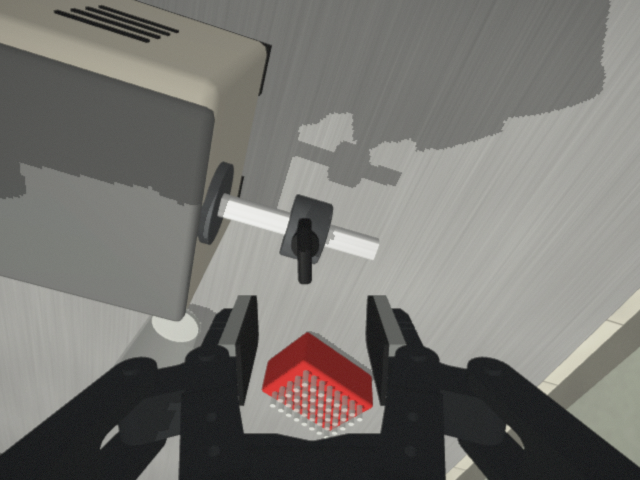

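The wing is at (305,250), upright, and measures only 0.013 rad off the flat. It sits 3.3 mm left of the finger centre, so I'll re-centre, go down and grip.

Call:
{"name": "move_arm", "arguments": {
  "rotation": [
    [0, 0, 0],
    [0, 0, 0],
    [0, 0, 0],
    [0, 0, 0]
  ],
  "translation": [
    [0.12, -0.33, 2],
    [0, 0, 4],
    [0, 0, 2],
    [0, 0, 0]
  ],
  "claw": [0, 0, 0, 0]
}}

```text
t: 8.98
ee_pos: [0.568, -0.0758, 0.1611]
ee_rot: [0.582, 0.8, -0.118, 0.083]
wrist_force: [0.2, 0.4, -0.0]
width: 0.501
gripper_force: 0.0
```

```bash
cat > e.py <<'E'
from h import *
from rig import sensors
s=sensors.get_state();c=np.load("pics/w5.npz");T=Ro.from_quat(s["ee_rot"])
F=Ro.from_quat(c["ee_rot"]).apply([.0012,-.0033,.0586])+c["ee_pos"]
print("wing centre now in tool mm",(T.inv().apply(F-s["ee_pos"])*1000).round(1));togo(s,-.29,-1.868,.034)
E
python3 e.py
```

```text
wing centre now in tool mm [ -0.    4.2 -27.4]
rotvec tool [-0.004 -0.002 -0.001] transl tool cm [-0.09  0.53 -0.29]
 now lean -0.289 pos lean -0.264 rad mm 31.089979114930237 dx -5.274335212172798 q7 -0.19 t 8.975
 F tool [ 0.33  0.32 -0.12] M tool [-0.116  0.286 -0.043] w 0.5011407789896325 0.0
```

Call:
{"name": "move_arm", "arguments": {
  "rotation": [
    [0, 0, 0],
    [0, 0, 0],
    [0, 0, 0]
  ],
  "translation": [
    [0, 0.42, -0.58],
    [0, 0, 0],
    [0, 0, 0]
  ],
  "claw": [0, 0, 0]
}}

```text
t: 9.35
ee_pos: [0.5743, -0.0712, 0.1695]
ee_rot: [0.581, 0.801, -0.116, 0.086]
wrist_force: [0.1, -0.8, 0.6]
width: 0.498
gripper_force: 0.0
```

```bash
python3 e.py
```

```text
wing centre now in tool mm [ -0.   -2.2 -18.1]
rotvec tool [ 0.003 -0.    -0.001] transl tool cm [-0.09 -0.13  0.64]
 now lean -0.289 pos lean -0.32 rad mm 40.433949576324785 dx 0.9632791458124013 q7 -0.19 t 9.35
 F tool [-0.94 -0.19 -0.33] M tool [-0.138  0.299  0.011] w 0.4978944522636948 0.0
```

Call:
{"name": "move_arm", "arguments": {
  "rotation": [
    [0, 0, 0],
    [0, 0, 0],
    [0, 0, 0]
  ],
  "translation": [
    [0, -0.15, 0.25],
    [0, 0, 0],
    [0, 0, 0]
  ],
  "claw": [0, 0, 0]
}}

```text
t: 9.72
ee_pos: [0.5723, -0.0728, 0.1664]
ee_rot: [0.581, 0.801, -0.116, 0.085]
wrist_force: [0.2, 0.3, -0.2]
width: 0.5
gripper_force: 0.0
```

```bash
python3 e.py
```

```text
wing centre now in tool mm [ -0.   -0.2 -21.5]
rotvec tool [ 0.001 -0.001 -0.001] transl tool cm [-0.09  0.08  0.3 ]
 now lean -0.289 pos lean -0.305 rad mm 37.01287177019344 dx -1.0256221474117533 q7 -0.19 t 9.725
 F tool [0.21 0.32 0.11] M tool [-0.076  0.284 -0.025] w 0.4997181307227982 0.0
```

Call:
{"name": "move_arm", "arguments": {
  "rotation": [
    [0, 0, 0],
    [0, 0, 0]
  ],
  "translation": [
    [0, 0, 0.25],
    [0, 0, 0]
  ],
  "claw": [0, 0]
}}

```text
t: 9.98
ee_pos: [0.5722, -0.0735, 0.1638]
ee_rot: [0.581, 0.801, -0.116, 0.085]
wrist_force: [0.1, 0.0, 0.0]
width: 0.498
gripper_force: 0.0
```

```bash
python3 e.py
```

```text
wing centre now in tool mm [ -0.   -0.1 -24.2]
rotvec tool [ 0.001 -0.001 -0.001] transl tool cm [-0.09  0.09  0.03]
 now lean -0.289 pos lean -0.306 rad mm 34.30978465208486 dx -1.0950335872039751 q7 -0.19 t 9.975
 F tool [-0.02  0.08 -0.03] M tool [-0.076  0.283 -0.054] w 0.4978721509601383 0.0
```

Call:
{"name": "move_arm", "arguments": {
  "rotation": [
    [0, 0, 0],
    [0, 0, 0],
    [0, 0, 0],
    [0, 0, 0],
    [0, 0, 0]
  ],
  "translation": [
    [0, 0, 0],
    [0, 0, 0],
    [0, 0, 0],
    [0, 0, 0],
    [0, 0, 0]
  ],
  "claw": [1, 1, 1, 1, 1]
}}

```text
t: 10.6
ee_pos: [0.5717, -0.0735, 0.1643]
ee_rot: [0.581, 0.801, -0.117, 0.085]
wrist_force: [-5.2, 0.5, 5.6]
width: 0.076
gripper_force: 60.5
```

```bash
python3 e.py
```

```text
wing centre now in tool mm [ -0.1   0.3 -23.7]
rotvec tool [ 0.    -0.    -0.001] transl tool cm [-0.1   0.13  0.07]
 now lean -0.289 pos lean -0.304 rad mm 34.75192838897711 dx -1.5610583636513908 q7 -0.19 t 10.6
 F tool [ 0.5  -5.26 -5.53] M tool [ 0.934  0.461 -0.125] w 0.07631146895567588 60.52542865276337
```

Call:
{"name": "move_arm", "arguments": {
  "rotation": [
    [0, 0, 0.1],
    [0, 0, 0.1],
    [0, 0, 0.1]
  ],
  "translation": [
    [0, 0, 0.025],
    [0, 0, 0.025],
    [0, 0, 0.025]
  ],
  "claw": [1, 1, 1]
}}

```text
t: 10.98
ee_pos: [0.5718, -0.0737, 0.1635]
ee_rot: [0.696, 0.704, -0.102, 0.101]
wrist_force: [-4.6, -0.3, 5.3]
width: 0.078
gripper_force: 60.8
```

```bash
cat > q.py <<'E'
from h import *
from rig import sensors
s=sensors.get_state();T=Ro.from_quat(s["ee_rot"]);M=T.as_matrix();rel=(s["ee_pos"]-O)*1000
psi=(frame(np.arctan2(M[1,2],-M[2,2]),-1.868).inv()*T).as_rotvec()[2]
print("t",s["t"],"turn",psi.round(3),"F",T.inv().apply(s["wrist_force"]).round(1),"M",T.inv().apply(s["torque"]).round(3),"lean",np.arctan2(M[1,2],-M[2,2]).round(3),np.arctan2(-rel[1],rel[2]).round(3),"r",np.hypot(rel[1],rel[2]).round(2),"dx",rel[0].round(2),"q7",s["joints"][6].round(2),"grip",s["gripper_force"].round(1),s["width"].round(3))
E
python3 q.py
```

```text
Traceback (most recent call last):
  File "q.py", line 5, in <module>
    print("t",s["t"],"turn",psi.round(3),"F",T.inv().apply(s["wrist_force"]).round(1),"M",T.inv().apply(s["torque"]).round(3),"lean",np.arctan2(M[1,2],-M[2,2]).round(3),np.arctan2(-rel[1],rel[2]).round(3),"r",np.hypot(rel[1],rel[2]).round(2),"dx",rel[0].round(2),"q7",s["joints"][6].round(2),"grip",s["gripper_force"].round(1),s["width"].round(3))
                                                                                                                                                                                                                                                                                                           ^^^^^^^^^^^^^^^^^^^^^^^^
AttributeError: 'float' object has no attribute 'round'
```

Call:
{"name": "move_arm", "arguments": {
  "rotation": [
    [0, 0, 0.1],
    [0, 0, 0.1],
    [0, 0, 0]
  ],
  "translation": [
    [0, 0, 0.025],
    [0, 0, 0.025],
    [0, 0, 0]
  ],
  "claw": [1, 1, 1]
}}

```text
t: 11.35
ee_pos: [0.5718, -0.0738, 0.163]
ee_rot: [0.762, 0.632, -0.092, 0.111]
wrist_force: [-5.2, -0.3, 5.9]
width: 0.075
gripper_force: 60.6
```

```bash
python3 q.py
```

```text
Traceback (most recent call last):
  File "q.py", line 5, in <module>
    print("t",s["t"],"turn",psi.round(3),"F",T.inv().apply(s["wrist_force"]).round(1),"M",T.inv().apply(s["torque"]).round(3),"lean",np.arctan2(M[1,2],-M[2,2]).round(3),np.arctan2(-rel[1],rel[2]).round(3),"r",np.hypot(rel[1],rel[2]).round(2),"dx",rel[0].round(2),"q7",s["joints"][6].round(2),"grip",s["gripper_force"].round(1),s["width"].round(3))
                                                                                                                                                                                                                                                                                                           ^^^^^^^^^^^^^^^^^^^^^^^^
AttributeError: 'float' object has no attribute 'round'
```

```bash
sed -i 's/s\["gripper_force"\].round(1),s\["width"\].round(3)/s["gripper_force"],s["width"]/' q.py; python3 q.py
```

```text
t 11.35 turn 0.502 F [-2.9 -4.8 -5.6] M [ 0.976 -0.147 -0.172] lean -0.29 -0.305 r 33.47 dx -1.46 q7 -0.65 grip 60.61008274555206 0.07504464969978608
```

Call:
{"name": "move_arm", "arguments": {
  "rotation": [
    [0, 0, 0.1],
    [0, 0, 0.1],
    [0, 0, 0]
  ],
  "translation": [
    [0, 0, 0.025],
    [0, 0, 0.025],
    [0, 0, 0]
  ],
  "claw": [1, 1, 1]
}}

```text
t: 11.72
ee_pos: [0.5719, -0.074, 0.1626]
ee_rot: [0.821, 0.553, -0.08, 0.12]
wrist_force: [-4.7, 0.0, 5.1]
width: 0.078
gripper_force: 60.7
```

```bash
python3 q.py
```

```text
t 11.725 turn 0.701 F [-3.1 -3.8 -4.9] M [ 0.917 -0.35  -0.175] lean -0.29 -0.305 r 32.97 dx -1.41 q7 -0.84 grip 60.65082907676697 0.07804202809904402
```

Call:
{"name": "move_arm", "arguments": {
  "rotation": [
    [0, 0, 0.1],
    [0, 0, 0]
  ],
  "translation": [
    [0, 0, 0.025],
    [0, 0, 0]
  ],
  "claw": [1, 1]
}}

```text
t: 11.98
ee_pos: [0.5719, -0.0741, 0.1623]
ee_rot: [0.848, 0.511, -0.074, 0.124]
wrist_force: [-4.7, 0.2, 5.6]
width: 0.078
gripper_force: 60.7
```

```bash
python3 q.py
```

```text
t 11.975 turn 0.801 F [-3.4 -3.5 -5.4] M [ 0.884 -0.422 -0.205] lean -0.289 -0.305 r 32.73 dx -1.37 q7 -0.93 grip 60.654839873313904 0.07822139402638532
```

Call:
{"name": "move_arm", "arguments": {
  "rotation": [
    [0, 0, 0.1],
    [0, 0, 0]
  ],
  "translation": [
    [0, 0, 0.025],
    [0, 0, 0]
  ],
  "claw": [1, 1]
}}

```text
t: 12.22
ee_pos: [0.572, -0.0741, 0.1621]
ee_rot: [0.872, 0.468, -0.068, 0.127]
wrist_force: [-5.8, 0.5, 6.6]
width: 0.076
gripper_force: 60.7
```

```bash
python3 q.py
```

```text
t 12.225 turn 0.901 F [-4.4 -4.  -6.4] M [ 0.794 -0.5   -0.212] lean -0.29 -0.305 r 32.52 dx -1.35 q7 -1.02 grip 60.7314795255661 0.07608579293157276
```

Call:
{"name": "move_arm", "arguments": {
  "rotation": [
    [0, 0, 0.08],
    [0, 0, 0]
  ],
  "translation": [
    [0, 0, 0.02],
    [0, 0, 0]
  ],
  "claw": [1, 1]
}}

```text
t: 12.48
ee_pos: [0.572, -0.0742, 0.162]
ee_rot: [0.89, 0.433, -0.063, 0.13]
wrist_force: [-6.0, 1.0, 6.6]
width: 0.076
gripper_force: 60.9
```

```bash
python3 q.py
```

```text
t 12.475 turn 0.981 F [-4.5 -4.1 -6.6] M [ 0.843 -0.689 -0.229] lean -0.29 -0.305 r 32.42 dx -1.31 q7 -1.09 grip 60.861672163009644 0.07589989143652089
```

Call:
{"name": "move_arm", "arguments": {
  "rotation": [
    [0, 0, 0],
    [0, 0, 0]
  ],
  "translation": [
    [0, 0, 0],
    [0, 0, 0]
  ],
  "claw": [1, 1]
}}

```text
t: 12.72
ee_pos: [0.572, -0.0742, 0.162]
ee_rot: [0.89, 0.433, -0.063, 0.13]
wrist_force: [-4.9, 0.6, 6.5]
width: 0.079
gripper_force: 60.9
```

```bash
python3 q.py
```

```text
t 12.725 turn 0.98 F [-4.  -3.  -6.4] M [ 0.879 -0.638 -0.262] lean -0.289 -0.304 r 32.42 dx -1.31 q7 -1.09 grip 60.886584520339966 0.07867851764279217
```

Call:
{"name": "move_arm", "arguments": {
  "rotation": [
    [0, 0, 0.08],
    [0, 0, 0]
  ],
  "translation": [
    [0, 0, 0.02],
    [0, 0, 0]
  ],
  "claw": [1, 1]
}}

```text
t: 12.98
ee_pos: [0.572, -0.0742, 0.1619]
ee_rot: [0.906, 0.397, -0.058, 0.132]
wrist_force: [-4.9, 1.1, 7.4]
width: 0.076
gripper_force: 61.0
```

```bash
python3 q.py
```

```text
t 12.975 turn 1.061 F [-4.1 -2.9 -7.5] M [ 0.769 -0.815 -0.278] lean -0.29 -0.305 r 32.3 dx -1.31 q7 -1.16 grip 60.989073514938354 0.07560307081617205
```

Call:
{"name": "move_arm", "arguments": {
  "rotation": [
    [0, 0, 0],
    [0, 0, 0]
  ],
  "translation": [
    [0, 0, 0],
    [0, 0, 0]
  ],
  "claw": [1, 1]
}}

```text
t: 13.22
ee_pos: [0.572, -0.0742, 0.1619]
ee_rot: [0.906, 0.397, -0.058, 0.132]
wrist_force: [-5.0, 0.9, 7.2]
width: 0.072
gripper_force: 61.0
```

```bash
python3 q.py
```

```text
t 13.225 turn 1.06 F [-4.2 -2.9 -7.2] M [ 0.745 -0.8   -0.26 ] lean -0.289 -0.306 r 32.29 dx -1.29 q7 -1.16 grip 61.01533055305481 0.07249404778803356
```

Call:
{"name": "move_arm", "arguments": {
  "rotation": [
    [0, 0, 0.08],
    [0, 0, 0]
  ],
  "translation": [
    [0, 0, 0.02],
    [0, 0, 0]
  ],
  "claw": [1, 1]
}}

```text
t: 13.48
ee_pos: [0.572, -0.0742, 0.1618]
ee_rot: [0.922, 0.36, -0.052, 0.135]
wrist_force: [-5.2, 1.6, 8.7]
width: 0.072
gripper_force: 61.1
```

```bash
python3 q.py
```

```text
t 13.475 turn 1.141 F [-4.5 -2.9 -8.8] M [ 0.724 -0.922 -0.316] lean -0.29 -0.305 r 32.19 dx -1.29 q7 -1.24 grip 61.13069415092468 0.0723836477536804
```

Call:
{"name": "move_arm", "arguments": {
  "rotation": [
    [0, 0, 0],
    [0, 0, 0]
  ],
  "translation": [
    [0, 0, 0],
    [0, 0, 0]
  ],
  "claw": [1, 1]
}}

```text
t: 13.72
ee_pos: [0.572, -0.0743, 0.1618]
ee_rot: [0.921, 0.361, -0.052, 0.134]
wrist_force: [-5.2, 1.7, 8.7]
width: 0.077
gripper_force: 61.2
```

```bash
python3 q.py
```

```text
t 13.725 turn 1.14 F [-4.4 -2.9 -8.8] M [ 0.721 -0.932 -0.299] lean -0.289 -0.304 r 32.19 dx -1.27 q7 -1.24 grip 61.154778599739075 0.07709443042292059
```

Call:
{"name": "move_arm", "arguments": {
  "rotation": [
    [0, 0, 0.08],
    [0, 0, 0]
  ],
  "translation": [
    [0, 0, 0.01],
    [0, 0, 0]
  ],
  "claw": [1, 1]
}}

```text
t: 13.98
ee_pos: [0.572, -0.0743, 0.1617]
ee_rot: [0.935, 0.323, -0.047, 0.137]
wrist_force: [-5.8, 0.5, 9.1]
width: 0.076
gripper_force: 61.2
```

```bash
python3 q.py
```

```text
t 13.975 turn 1.221 F [-5.9 -1.9 -8.9] M [ 0.575 -0.967 -0.372] lean -0.29 -0.303 r 32.08 dx -1.26 q7 -1.31 grip 61.163671016693115 0.07576280966448765
```

Call:
{"name": "move_arm", "arguments": {
  "rotation": [
    [0, 0, 0],
    [0, 0, 0]
  ],
  "translation": [
    [0, 0, 0],
    [0, 0, 0]
  ],
  "claw": [1, 1]
}}

```text
t: 14.22
ee_pos: [0.572, -0.0743, 0.1617]
ee_rot: [0.935, 0.324, -0.047, 0.136]
wrist_force: [-6.4, 1.4, 8.6]
width: 0.08
gripper_force: 61.2
```

```bash
python3 q.py
```

```text
t 14.225 turn 1.22 F [-5.7 -3.  -8.7] M [ 0.624 -0.965 -0.328] lean -0.29 -0.303 r 32.1 dx -1.26 q7 -1.31 grip 61.18762135505676 0.08000634188562135
```

Call:
{"name": "move_arm", "arguments": {
  "rotation": [
    [0, 0, 0]
  ],
  "translation": [
    [0, 0, 0]
  ],
  "claw": [1]
}}

```text
t: 14.35
ee_pos: [0.572, -0.0743, 0.1617]
ee_rot: [0.935, 0.324, -0.047, 0.136]
wrist_force: [-4.8, 0.5, 9.1]
width: 0.077
gripper_force: 61.2
```

```bash
python3 q.py
```

```text
t 14.35 turn 1.22 F [-5.1 -1.3 -8.8] M [ 0.689 -1.054 -0.326] lean -0.29 -0.303 r 32.09 dx -1.27 q7 -1.31 grip 61.19092583656311 0.0765598663807023
```

Call:
{"name": "move_arm", "arguments": {
  "rotation": [
    [0, 0, 0.03],
    [0, 0, 0],
    [0, 0, 0]
  ],
  "translation": [
    [0, 0, 0],
    [0, 0, 0],
    [0, 0, 0]
  ],
  "claw": [1, 1, 1]
}}

```text
t: 14.72
ee_pos: [0.572, -0.0743, 0.1617]
ee_rot: [0.94, 0.31, -0.045, 0.137]
wrist_force: [-5.8, 0.4, 8.5]
width: 0.079
gripper_force: 61.2
```

```bash
python3 q.py
```

```text
t 14.725 turn 1.25 F [-5.9 -1.8 -8.2] M [ 0.65  -0.985 -0.414] lean -0.29 -0.303 r 32.05 dx -1.27 q7 -1.34 grip 61.24597191810608 0.07897039516654172
```

Call:
{"name": "move_arm", "arguments": {
  "rotation": [
    [0, 0, 0]
  ],
  "translation": [
    [0, 0, 0]
  ],
  "claw": [1]
}}

```text
t: 14.85
ee_pos: [0.5721, -0.0743, 0.1617]
ee_rot: [0.94, 0.31, -0.045, 0.137]
wrist_force: [-4.7, -0.0, 9.1]
width: 0.077
gripper_force: 61.3
```

```bash
python3 q.py
```

```text
t 14.85 turn 1.25 F [-5.3 -0.7 -8.7] M [ 0.616 -0.971 -0.423] lean -0.29 -0.304 r 32.08 dx -1.24 q7 -1.34 grip 61.252005100250244 0.07693174156640137
```

Call:
{"name": "move_arm", "arguments": {
  "rotation": [
    [0, 0, 0]
  ],
  "translation": [
    [0, 0, 0]
  ],
  "claw": [1]
}}

```text
t: 14.98
ee_pos: [0.572, -0.0744, 0.1617]
ee_rot: [0.94, 0.31, -0.045, 0.137]
wrist_force: [-5.6, 0.5, 8.9]
width: 0.076
gripper_force: 61.3
```

```bash
python3 q.py
```

```text
t 14.975 turn 1.25 F [-5.7 -1.7 -8.7] M [ 0.635 -0.963 -0.418] lean -0.29 -0.301 r 32.02 dx -1.29 q7 -1.34 grip 61.25200867652893 0.07580938618710616
```

Call:
{"name": "move_arm", "arguments": {
  "rotation": [
    [0, 0, 0]
  ],
  "translation": [
    [0, 0, 0]
  ],
  "claw": [1]
}}

```text
t: 15.1
ee_pos: [0.572, -0.0743, 0.1617]
ee_rot: [0.94, 0.31, -0.045, 0.137]
wrist_force: [-5.8, 1.7, 8.4]
width: 0.078
gripper_force: 61.3
```

```bash
python3 q.py
```

```text
t 15.1 turn 1.25 F [-5.1 -2.8 -8.5] M [ 0.631 -1.015 -0.447] lean -0.29 -0.303 r 32.05 dx -1.28 q7 -1.34 grip 61.2528133392334 0.07845199058119362
```

Call:
{"name": "move_arm", "arguments": {
  "rotation": [
    [0, 0, 0],
    [0, 0, 0],
    [0, 0, 0],
    [0, 0, 0],
    [0, 0, 0]
  ],
  "translation": [
    [0, 0, 0],
    [0, 0, 0],
    [0, 0, -4],
    [0, 0, -4],
    [0, 0, 0]
  ],
  "claw": [0, 0, 0, 0, 0]
}}

```text
t: 15.72
ee_pos: [0.5744, -0.05, 0.2408]
ee_rot: [0.94, 0.31, -0.041, 0.137]
wrist_force: [-0.3, 0.2, -0.3]
width: 0.5
gripper_force: 0.0
```

```bash
python3 q.py; python3 m.py w6
```

```text
t 15.725 turn 1.251 F [-0.1 -0.4  0.2] M [ 0.215  0.203 -0.028] lean -0.288 -0.3 r 114.82 dx 1.1 q7 -1.3 grip 0.0 0.5000092571519632
rotvec tool [ 0.006 -0.007 -1.251] transl tool cm [-0.21  0.    8.08]
 now lean -0.288 pos lean -0.3 rad mm 114.81755254844374 dx 1.1007102115513367 q7 -1.3 t 15.725
 F tool [-0.09 -0.35  0.19] M tool [ 0.215  0.203 -0.028] w 0.5000092571519632 0.0
shaft fit y z flatlean(+y) [-83.86871926 130.93385735   0.28096706] 2023 0.5738728114709453
face 729 ((570.4193115234375, -126.59403991699219), (33.45308303833008, 7.783186912536621), 35.595237731933594)
face height 52.41238948806236 lateral 0.7575537651400026 screw minus flat lean 0.01445270909528859 x -1.2871828105616032 tool coords of centre [-2.5 -0.5 59.5]
```

View pics/w6.png

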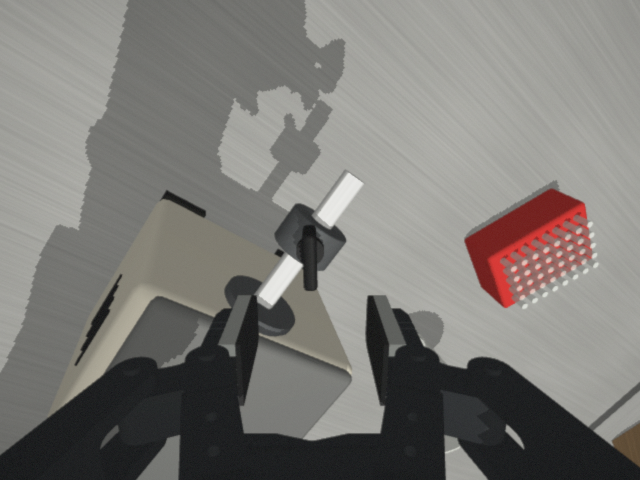

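The wing sits at (310,258) and has turned about 1.25 rad and sunk 3.2 mm. It is 0.014 rad off the flat, the shaft is unmoved, and the gripper is clear.

```bash
python3 -c "
from rig import bot
print(bot.hand_in())"
```

```text
the job is handed in; nothing more can be done
None
```

I handed the job in at about 16 s: the screw faces the flat within about 0.014 rad and is tightened an estimated 0.2 N m over the steady reading. That is close to the 0.22 scoring limit and uncertain by a few hundredths. The shaft did not move, the gripper is clear, and no verdict was returned.

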